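Seat the keyed spool flange of a label rewinder

TASK

On the label rewinder, push the blue flange round by its orange stud with a fingertip until the notch in its rim is over the yellow key, then press the white hub down until the flange is fully seated on the key. Nothing is to be picked up: do not pull the flange up, and leave the core, the tape roll and the other things around it where they stand.

Things in the scene. Friction and masses are not known exactly. Their poses are not given: they have to be found in the camera images.
- hub (a point): Centre of the top of the white hub cap (40 mm diameter, 6 mm high) on the spindle axis, in the middle of the blue flange: the place to press; 83.5 mm above the bench at the start. The flange is a flat disc, 150 mm diameter, 8 mm thick, its top 77.5 mm above the bench at the start. It turns either way about the upright spindle, with light friction (about 1 N at the stud), and stays where left
- notch (a point): Middle of the notch in the blue flange's rim, level with the flange's top face, 65 mm from the spindle axis. The notch is an open radial slot 16 mm wide, from the rim in to 50 mm from the axis, with a thin white line along each side. It turns with the flange
- stud (a point): Centre of the top of the orange finger stud, an upright round post 14 mm in diameter, 30 mm high above the flange's top face, 50 mm from the spindle axis, 90 degrees counter-clockwise (seen from above) from the notch. Pushed sideways, it turns the flange
- key (a point): Point on top of the fixed yellow drive key, 65 mm from the spindle axis, over which the middle of the notch must come. The key is a radial bar 12 mm wide with a round top, from 56 to 98 mm from the axis: its outer end shows beyond the flange's rim. Its top is 67 mm above the bench, 2.5 mm below the raised flange. It guides a notch that is within about 4 mm
- sleeve (a joint): How far the flange is down its spindle, m: 0 raised as found, 0.012 fully seated (hub cap top then 71.5 mm above the bench), negative if pulled up. Stiff: about 4 N on the hub moves it down and it stays where left; it stops hard when seated. With the notch off the key it stops at 0.003 to 0.004, on top of the key
- rewinder: Dark grey label rewinder, fixed to the bench: a deck 200 mm (x) by 285 mm (y), top 55 mm above the bench. Origin on the bench under the spindle axis; the deck reaches 105 mm to -y and 180 mm to +y; the key lies along -y. An aluminium guide post, 18 mm diameter, 42 mm above the deck, stands at (84, -88) mm
- core: Empty cardboard core, a tube 42 mm diameter, 45 mm high, standing loose on the deck; origin at the centre of its underside. Leave alone
- tape: Small brown tape roll, 50 mm diameter, 19 mm high, lying loose on the deck; origin at the centre of its underside. Leave alone
- carton_a: Flat closed carton 110 x 65 x 50 mm on the bench; origin at the centre of its underside. Leave alone
- carton_b: Tall closed carton 80 x 65 x 90 mm on the bench; origin at the centre of its underside. Leave alone
- mug: Blue mug, 80 mm diameter, 90 mm high, on the bench; origin at the centre of its underside. Leave alone
- jar: White jar with black cap, 60 mm diameter, 75 mm high, on the bench; origin at the centre of its underside. Leave alone

How it is judged:
At the end, for the whole second after the job is handed in: The flange is at least 10.5 of its 12 mm down, with its notch within 4 mm of the middle of the key, and the six loose things around it are within 25 mm of where they stood (value of joint sleeve above 0.0105 m and horizontal distance between notch and key below 0.004 m and distance of each of core, tape, carton_a, carton_b, mug, jar from where it was at the start of the episode below 0.025 m); the robot touches nothing.
It fails at once if the flange is pulled up more than 4 mm from its raised height (value of joint sleeve below -0.004 m).
It fails at once if the core or the tape roll on the deck is lifted, carried or knocked more than 25 mm from its place (distance of any of core, tape from where it was at the start of the episode above 0.025 m).
It fails at once if a carton, the mug or the jar is lifted, carried or knocked more than 25 mm from its place (distance of any of carton_a, carton_b, mug, jar from where it was at the start of the episode above 0.025 m).
It also fails if it takes over 48 s, if anything falls off the work surface, if the arm or the gripper's body presses on something with over 40 N, if the wrist force passes 120 N, or if a joint passes its speed limit or range.

ROBOT

A 6-joint arm with a two-finger parallel gripper is mounted at the origin on the work surface. World frame = base frame: x ahead of the robot, y to its left, z up, the work surface at z = 0. Lengths are in m, angles in rad, forces in N, time in s.
With the tool pointing down it reaches from about 0.35 to 0.975 m from the base axis. Payload 4.9 kg.
Tool frame: the origin (TCP) lies midway between the tips of the shut fingers; the grasp point (between the pads) lies 19 mm behind it; z points along the fingers, y is the line along which they close (so a half turn about z gives the same grasp; the last joint's range is limited). The gripper opens to 85 mm and grips with 20 to 120 N. Pads are 22 mm wide; open, the fingers measure 114 mm over their backs; the gripper's body (76 mm by 85 mm) begins 54 mm behind the grasp point. The pads swing forward as they close: fully open they stand 13 mm farther back than shut.
Start: joints at [-1.401, 0.053, 1.613, -0, 1.476, -0.119], TCP at [0.178, -0.599, 0.231] pointing down, gripper open.
Joint ranges: [-3.01, 3.01], [-1.01, 2.22], [0.06, 2.58], [-1.02, 4.17], [0.09, 2.62], [-3.14, 3.14]. Speed limits (rad/s): [2.57, 2.57, 3.14, 3.14, 3.14, 3.14].

INTERFACE

Orientations are given as a rotation vector (axis times angle).
In Python, from station import ctrl, optics, job gives the robot as it stands.
- The arm moves only by the shell command python3 -m jog 'ROWS' [OPENING] [FORCE]. ROWS is JSON, a list of rows, each a list of 2 entries, a list of its own where there are three numbers: the shift along the tool's x, y, z in m, then the turn, a rotation vector about the tool's x, y, z in rad. A call has 1 to 5 rows; each row is the pose to reach, as a shift and turn from the pose commanded when the call began, along the tool's axes at that moment; what a row does not reach only later rows make up. A row lasts 1/10 s, in which the tool goes at most 50 mm and 8.59 degrees, less where a joint would pass 70% of its speed; a pose out of reach is approached as far as the arm can. A call with a gripper value outside its range is refused whole. OPENING is the opening, from 0 (shut) to 1 (fully open), set as the call begins (- or left out, the last holds). The fingers move at their own pace and stop on an object; FORCE is the grip in N (left out, the last holds). Time passes only in rows, so rows that repeat a pose let the fingers close. It gives the time, the measured TCP pose, the force, the opening and the grip force at its end, in the units of the state.
- ctrl.get_obs(): the state, without advancing time (a new reading comes with each control period).
- optics.get_image(name): name is "side" or "top" or "wrist"; returns a dict with "image" (480x640x3 uint8, blue, green, red), "fx", "fy", "cx", "cy" (pixels), "rvec" (rotation vector, rad) and "tvec" (3), from world to camera coordinates, as OpenCV has them; the wrist camera has in their place "mount" (4x4, takes a point from camera to tool coordinates, whose origin is the TCP and whose axes are the flange's). Camera axes: x right, y down, z forward; pixel columns grow to the right and rows downward; lengths in m; the calibration is good to about 2 mm. A picture is of the moment at which its call begins: read the wrist's pose just before it. There is no depth.
- job.finish_job(): hands the job in; it is judged then, once.
The state is a dict: "t": time; "q": joint angles; "dq": joint speeds; "effort": joint torques, N m; "tool_pos": TCP position; "tool_rot": TCP orientation; "contact_force": force on the tool from outside, world axes, zero at the start; "wrist_torque": the same for the moment, N m; "opening": finger opening in m; "grip_force": force on a finger pad.
Only numpy, scipy, OpenCV 4.12 (cv2) and the standard library are available. Lean on these libraries where they do the work, as an engineer would, in place of code of your own. Each camera call takes 0.05 s, during which the arm holds its last target. There are 200 camera calls.

## Working session

There is one attempt and no reset: what is moved stays moved. The work goes in short steps, Python scripts to look and compute and a shell command to move; the robot and the scene stay as the last step left them, time stands still between calls to the robot, and variables do not carry over. Pictures are saved under pics/ and viewed, at most 10 in all, crops included, and the job is handed in when it is done.

```bash
mkdir -p pics; ls
cat > h.py <<'E'
import numpy as np, cv2
from station import ctrl, optics, job
R=lambda v: cv2.Rodrigues(np.array(v,float))[0]
def cam(name):
    o=ctrl.get_obs(); d=optics.get_image(name)
    if 'mount' in d:
        T=np.eye(4);T[:3,:3]=R(o['tool_rot']);T[:3,3]=o['tool_pos'];T=T@np.array(d['mount'])
        Rc,c=T[:3,:3],T[:3,3]
    else:
        Rw=R(d['rvec']);Rc=Rw.T;c=-Rc@np.array(d['tvec']).ravel()
    return d,Rc,c
def onplane(c3,uv,z):
    d,Rc,c=c3;r=Rc@np.array([(uv[0]-d['cx'])/d['fx'],(uv[1]-d['cy'])/d['fy'],1])
    return c+r*(z-c[2])/r[2]
def proj(c3,p):
    d,Rc,c=c3;q=Rc.T@(np.array(p)-c);return d['fx']*q[0]/q[2]+d['cx'],d['fy']*q[1]/q[2]+d['cy']
E
python3 - <<'E'
from h import *
import pickle
a=cam('top');b=cam('side')
cv2.imwrite('pics/top.png',a[0]['image']);cv2.imwrite('pics/side.png',b[0]['image'])
pickle.dump((a,b),open('c.pkl','wb'))
print(a[2],b[2]);o=ctrl.get_obs();print(o['t'],R(o['tool_rot']).round(3))
E
```

```text
pics
[0.35454564 0.02214171 0.98685617] [0.19566926 0.75684547 0.63217263]
0.1 [[ 0.959  0.285 -0.   ]
 [ 0.285 -0.959  0.002]
 [ 0.    -0.002 -1.   ]]
```

View pics/top.png

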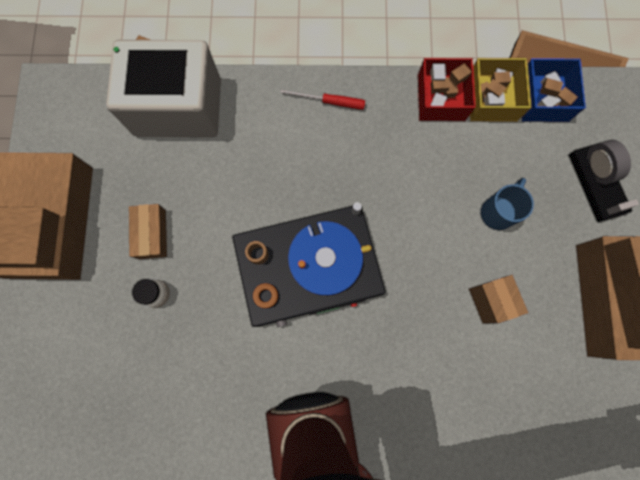

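View pics/side.png

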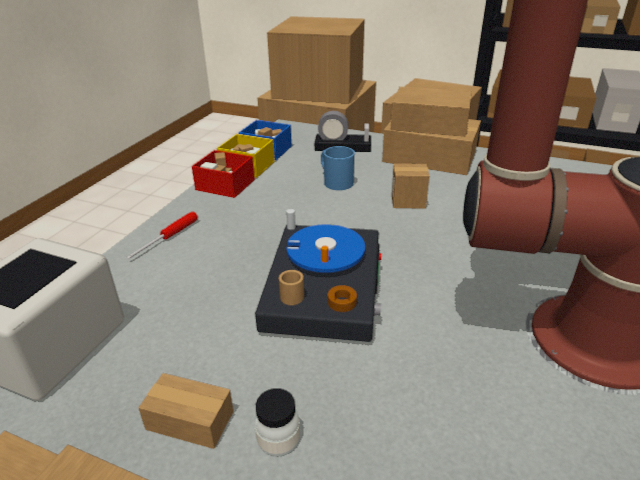

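Top view: hub ≈(325,257), notch ≈(315,229), stud ≈(302,264), key ≈(366,249), core ≈(257,252), tape ≈(265,295). In the side view the core and tape stand clear of the flange rim, and the stud is on their side.

```bash
cat >> h.py <<'E'
def blob(img,lo,hi,box,z0=0):
    x0,y0,x1,y1=box
    hsv=cv2.cvtColor(img[y0:y1,x0:x1],cv2.COLOR_BGR2HSV)
    m=cv2.inRange(hsv,lo,hi)
    n,l,s,c=cv2.connectedComponentsWithStats(m)
    if n<2:return None
    i=1+np.argmax(s[1:,4]);return c[i]+[x0,y0],s[i,4]
E
python3 - <<'E'
from h import *
import pickle
a,b=pickle.load(open('c.pkl','rb'));im=a[0]['image']
H=blob(im,(0,0,150),(180,70,255),(312,244,340,272));S=blob(im,(3,120,100),(18,255,255),(292,254,312,274));K=blob(im,(20,120,100),(35,255,255),(355,238,380,262))
N=blob(im,(0,0,150),(180,90,255),(303,218,327,240))
print(H,S,K,N)
h=onplane(a,H[0],.0835);s=onplane(a,S[0],.1065);k=onplane(a,K[0],.066)
n=onplane(a,(315.5,229),.0775)
side=blob(b[0]['image'],(0,0,170),(180,70,255),(312,236,340,252));print('side hub',side,onplane(b,side[0],.0835))
ss=blob(b[0]['image'],(3,150,100),(18,255,255),(315,242,335,266));print('side stud',ss,onplane(b,ss[0],.0925))
ang=lambda p:np.degrees(np.arctan2(*(p-h)[1::-1]))
for q in 'hskn':p=eval(q);print(q,p.round(4),np.linalg.norm((p-h)[:2]).round(4),ang(p).round(1))
for uv,z in (((257,247),.1),((265,295),.074)):print(onplane(a,uv,z).round(3))
E
```

```text
(array([324.99356913, 256.77491961]), np.int32(311)) (array([301.35483871, 263.74193548]), np.int32(31)) (array([365.92592593, 247.96296296]), np.int32(54)) (array([320.4 , 227.05]), np.int32(20))
side hub (array([325.22905028, 242.02793296]), np.int32(179)) [0.49426709 0.01190631 0.0835    ]
side stud (array([324.38947368, 253.35789474]), np.int32(95)) [0.47729937 0.05870838 0.0925    ]
h [0.4937 0.0106 0.0835] 0.0 0.0
s [0.4758 0.0572 0.1065] 0.0499 111.0
k [ 0.5156 -0.0739  0.066 ] 0.0874 -75.4
n [0.5521 0.0305 0.0775] 0.0617 18.8
[0.509 0.146 0.1  ]
[0.416 0.13  0.074]
```

```bash
cat > to.py <<'E'
import sys
from h import *
x,y,z=map(float,sys.argv[1:4]);o=ctrl.get_obs();M=R(o['tool_rot'])
print('t',o['t'],'pos',np.round(o['tool_pos'],4),'yaw',np.degrees(np.arctan2(M[1,0],M[0,0])).round(1),'tilt',M[:2,2].round(3),'F',np.round(o['contact_force'],1))
print('shift',(M.T@(np.array([x,y,z])-o['tool_pos'])).round(4))
E
python3 to.py 0.45 -0.3 0.231; python3 to.py .448 .046 .23
```

```text
t 0.1 pos [ 0.1779 -0.5986  0.2302] yaw 16.5 tilt [-0.     0.002] F [-0.5 -0.4 -0.4]
shift [ 3.459e-01 -2.087e-01 -3.000e-04]
t 0.1 pos [ 0.1779 -0.5986  0.2302] yaw 16.5 tilt [-0.     0.002] F [-0.5 -0.4 -0.4]
shift [ 0.4425 -0.5409  0.0013]
```

```bash
python3 -m jog '[[[0.346,-0.209,0],[0,0,0]],[[0.346,-0.209,0],[0,0,0]],[[0.346,-0.209,0],[0,0,0]],[[0.346,-0.209,0],[0,0,0]],[[0.346,-0.209,0],[0,0,0]]]' 0; python3 to.py .448 .046 .23
```

```text
t: 0.6
tool_pos: [0.3471, -0.4124, 0.2308]
tool_rot: [-3.108, -0.451, 0.0]
contact_force: [0.9, 0.5, -0.5]
opening: 0.0124
grip_force: 0.0
t 0.6 pos [ 0.3471 -0.4124  0.2308] yaw 16.5 tilt [-0.     0.001] F [ 0.9  0.5 -0.5]
shift [ 0.2271 -0.4108  0.001 ]
```

```bash
python3 -m jog '[[[0.22,-0.4,0],[0,0,0]],[[0.22,-0.4,0],[0,0,0]],[[0.22,-0.4,0],[0,0,0]],[[0.22,-0.4,0],[0,0,0]],[[0.22,-0.4,0],[0,0,0]]]' 0 >/dev/null; python3 to.py .448 .046 .23
```

```text
t 1.1 pos [ 0.3992 -0.1679  0.2309] yaw 16.5 tilt [0. 0.] F [ 0.1  0.1 -0.1]
shift [ 0.1076 -0.1912  0.001 ]
```

```bash
python3 -m jog '[[[0.105,-0.188,0],[0,0,0]],[[0.105,-0.188,0],[0,0,0]],[[0.105,-0.188,0],[0,0,0]],[[0.105,-0.188,0],[0,0,0]],[[0.105,-0.188,0],[0,0,0]]]' 0 >/dev/null;python3 -m jog '[[[0,0,0],[0,0,0]],[[0,0,0],[0,0,0]]]' >/dev/null; python3 to.py .448 .046 .23
python3 - <<'E'
from h import *
import pickle
a=cam('wrist');pickle.dump(a,open('w.pkl','wb'));cv2.imwrite('pics/w1.png',a[0]['image'])
E
```

```text
t 1.8 pos [0.4462 0.04   0.2309] yaw 16.6 tilt [-0.001 -0.   ] F [-0.4  0.6 -0. ]
shift [ 0.0034 -0.0052  0.0009]
```

View pics/w1.png

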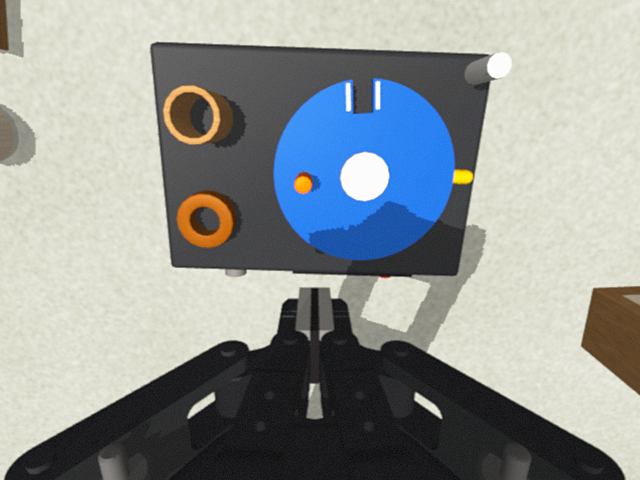

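The wrist view shows everything clearly: hub ≈(364,176), stud top ≈(303,183), key tip ≈(462,177), notch between lines at ≈(348,97) and (377,95).

```bash
cat > meas.py <<'E'
from h import *
import pickle
a=pickle.load(open('w.pkl','rb'));im=a[0]['image']
H=blob(im,(0,0,170),(180,60,255),(335,146,394,206));S=blob(im,(3,120,100),(18,255,255),(285,165,325,205));K=blob(im,(20,120,100),(35,255,255),(450,160,480,195))
N1=blob(im,(0,0,170),(180,60,255),(340,75,358,118));N2=blob(im,(0,0,170),(180,60,255),(370,75,386,118))
h=onplane(a,H[0],.0835);s=onplane(a,S[0],.1065);k=onplane(a,K[0],.066);n=onplane(a,(N1[0]+N2[0])/2,.0775)
for q in 'hskn':
    p=eval(q);v=(p-h)[:2];print(q,p.round(4),np.linalg.norm(v).round(4),np.degrees(np.arctan2(v[1],v[0])).round(1))
E
python3 meas.py
```

```text
h [0.4953 0.0119 0.0835] 0.0 0.0
s [0.4813 0.0583 0.1065] 0.0485 106.9
k [ 0.5177 -0.0727  0.066 ] 0.0875 -75.2
n [0.553  0.0323 0.0775] 0.0612 19.5
```

```bash
python3 -m jog '[[[0.0045,-0.009,0.05],[0,0,-0.05]],[[0.0045,-0.009,0.1],[0,0,-0.05]],[[0.0045,-0.009,0.14],[0,0,-0.05]],[[0.0045,-0.009,0.14],[0,0,-0.05]],[[0.0045,-0.009,0.14],[0,0,-0.05]]]' 0 ; python3 to.py .4616 .053 .09; python3 -c "
import numpy as np
d=.018
for f in (5,10,15,20,25):
  p=np.radians(f);print(round(d*(1-np.cos(p))+.05*np.sin(p),4),round(.05*(1-np.cos(p))-d*np.sin(p),4),round(p,4))"
```

```text
t: 2.35
tool_pos: [0.4482, 0.049, 0.0916]
tool_rot: [-3.097, -0.527, 0.001]
contact_force: [0.2, -0.6, 1.0]
opening: -0.0
grip_force: 0.0
t 2.35 pos [0.4482 0.049  0.0916] yaw 19.3 tilt [-0.001 -0.   ] F [ 0.2 -0.6  1. ]
shift [0.014  0.0007 0.0016]
0.0044 -0.0014 0.0873
0.009 -0.0024 0.1745
0.0136 -0.003 0.2618
0.0182 -0.0031 0.3491
0.0228 -0.0029 0.4363
```

Close the gap, then the first 25° arc.

```bash
python3 -m jog '[[[0.004,0.0007,0.001],[0,0,0]],[[0.008,0.0007,0.001],[0,0,0]],[[0.011,0.0007,0.001],[0,0,0]],[[0.014,0.0007,0.001],[0,0,0]],[[0.014,0.0007,0.001],[0,0,0]]]' 0 ; python3 -m jog '[[[0.0044,-0.0014,0],[0,0,0.0873]],[[0.009,-0.0024,0],[0,0,0.1745]],[[0.0136,-0.003,0],[0,0,0.2618]],[[0.0182,-0.0031,0],[0,0,0.3491]],[[0.0228,-0.0029,0],[0,0,0.4363]]]'; python3 to.py .5 .07 .09
python3 - <<'E'
from h import *
a=cam('side');cv2.imwrite('pics/s2.png',cv2.resize(a[0]['image'][190:350,220:420],None,fx=3,fy=3))
E
```

```text
t: 2.85
tool_pos: [0.4625, 0.0542, 0.091]
tool_rot: [3.096, 0.53, 0.002]
contact_force: [0.6, -0.3, -0.2]
opening: -0.0001
grip_force: 0.0
t: 3.35
tool_pos: [0.4821, 0.0645, 0.0902]
tool_rot: [3.137, -0.158, -0.001]
contact_force: [-1.2, -0.7, 0.3]
opening: 0.0002
grip_force: 0.4
t 3.35 pos [0.4821 0.0645 0.0902] yaw -5.8 tilt [-0.001 -0.   ] F [-1.2 -0.7  0.3]
shift [ 0.0173 -0.0073  0.0002]
```

View pics/s2.png

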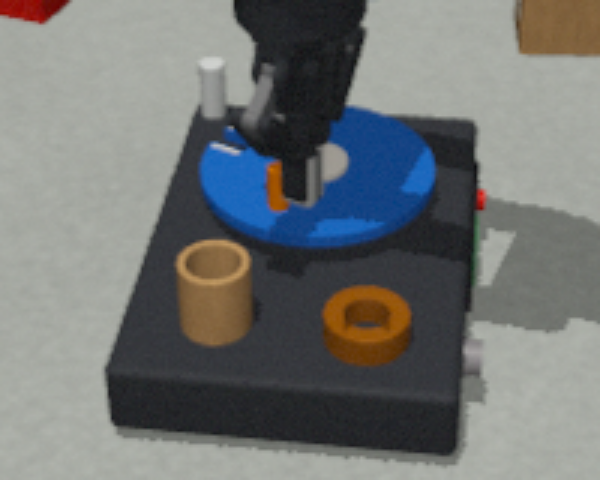

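The finger is behind the stud (≈(277,187) in the crop) and the flange is turning. I'll continue the arc.

```bash
for i in 1 2; do python3 -m jog '[[[0.0044,-0.0014,0],[0,0,0.0873]],[[0.009,-0.0024,0],[0,0,0.1745]],[[0.0136,-0.003,0],[0,0,0.2618]],[[0.0182,-0.0031,0],[0,0,0.3491]],[[0.0228,-0.0029,0],[0,0,0.4363]]]' | grep -E 'tool_pos|force'; done;  python3 -m jog '[[[0.0044,-0.0014,0],[0,0,0.0873]],[[0.009,-0.0024,0],[0,0,0.1745]],[[0.009,-0.0024,0],[0,0,0.1745]],[[0.009,-0.0024,0],[0,0,0.1745]]]';python3 to.py .5 .07 .09
python3 - <<'E'
from h import *
import pickle
a=cam('wrist');pickle.dump(a,open('w.pkl','wb'));cv2.imwrite('pics/w2.png',a[0]['image'])
E
```

```text
tool_pos: [0.5049, 0.0652, 0.0901]
contact_force: [-0.6, -0.3, 0.5]
grip_force: 0.4
tool_pos: [0.5261, 0.0562, 0.0901]
contact_force: [-0.5, 0.5, -0.6]
grip_force: 0.4
t: 4.8
tool_pos: [0.5333, 0.0499, 0.0902]
tool_rot: [-2.643, 1.698, 0.0]
contact_force: [0.4, -1.0, 0.4]
opening: 0.0
grip_force: 0.0
t 4.8 pos [0.5333 0.0499 0.0902] yaw -65.4 tilt [-0.  0.] F [ 0.4 -1.   0.4]
shift [-0.0321  0.022   0.0002]
```

View pics/w2.png

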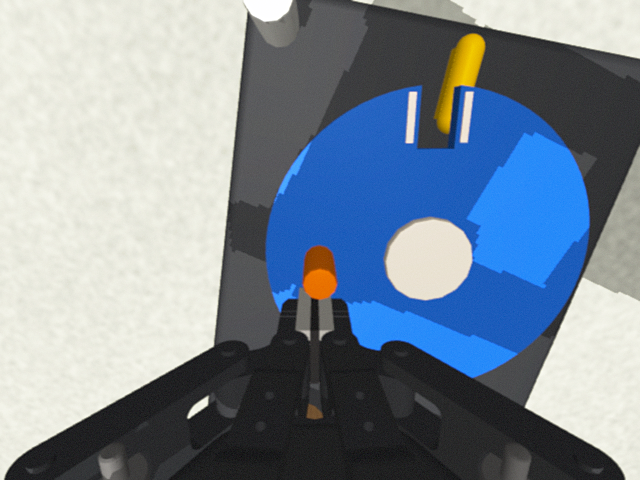

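The stud (≈(320,278)) sits against the finger, the notch is at ≈(439,118), and the key (≈(461,80)) is slightly further clockwise, visible in the slot. I'll measure the remaining angle.

```bash
cat > meas2.py <<'E'
from h import *
import pickle
a=pickle.load(open('w.pkl','rb'));im=a[0]['image']
W=cv2.inRange(cv2.cvtColor(im,cv2.COLOR_BGR2HSV),(0,0,150),(180,70,255))
n,l,s,c=cv2.connectedComponentsWithStats(W[:, :])
h=None;lines=[]
for i in range(1,n):
    x,y,w,hh,A=s[i]
    if 3500<A<9000 and 350<c[i][0]<500 and 180<c[i][1]<320:h=onplane(a,c[i],.0835)
    if 150<A<1200 and 380<c[i][0]<510 and 60<c[i][1]<180:lines.append(onplane(a,c[i],.0775))
hz=h;print(len(lines))
n_=sum(lines)/2
m=cv2.inRange(cv2.cvtColor(im,cv2.COLOR_BGR2HSV),(20,120,60),(35,255,255))
ys,xs=np.nonzero(m[:160,420:510]);P=np.array([onplane(a,(x+420,y),.066)[:2] for x,y in zip(xs,ys)])
r=np.linalg.norm(P-h[:2],axis=1);k=P[(r>.08)&(r<.096)].mean(0)
for nme,p in (('h',h),('n',n_),('k',k)):
    v=p[:2]-h[:2];print(nme,p.round(4),np.linalg.norm(v).round(4),np.degrees(np.arctan2(v[1],v[0])).round(2))
E
python3 meas2.py
```

```text
2
h [0.4959 0.0103 0.0835] 0.0 0.0
n [ 0.5212 -0.0451  0.0775] 0.0608 -65.47
k [ 0.5194 -0.0735] 0.087 -74.32
```

Turn 9° more.

```bash
python3 -m jog '[[[0.0044,-0.0014,0],[0,0,0.0873]],[[0.0081,-0.0022,0],[0,0,0.157]],[[0.0081,-0.0022,0],[0,0,0.157]],[[0.0081,-0.0022,0],[0,0,0.157]]]';python3 to.py .4955 .011 .13
python3 - <<'E'
from h import *
import pickle
a=cam('wrist');pickle.dump(a,open('w.pkl','wb'));cv2.imwrite('pics/w3.png',a[0]['image'])
E
python3 meas2.py
```

```text
t: 5.25
tool_pos: [0.5387, 0.0435, 0.0903]
tool_rot: [2.502, -1.9, 0.0]
contact_force: [0.3, 0.9, -0.1]
opening: 0.0003
grip_force: 0.0
t 5.25 pos [0.5387 0.0435 0.0903] yaw -74.4 tilt [ 0. -0.] F [ 0.3  0.9 -0.1]
shift [ 0.0197  0.0503 -0.0397]
2
h [0.4957 0.0101 0.0835] 0.0 0.0
n [ 0.5126 -0.0484  0.0775] 0.0609 -73.9
k [ 0.519 -0.074] 0.0872 -74.53
```

View pics/w3.png

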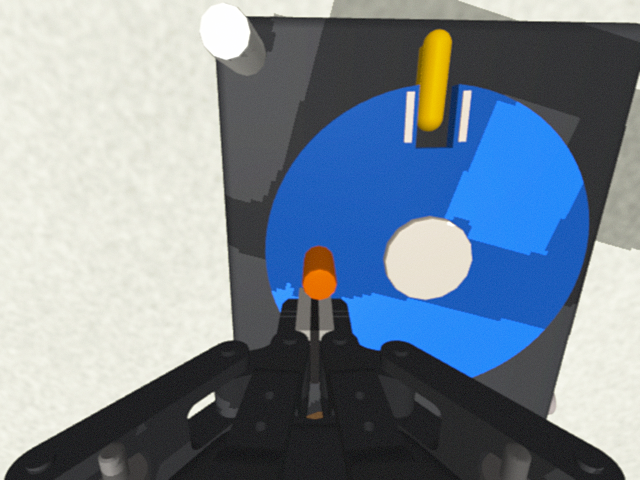

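The notch is centred over the key to within about 0.6°. Next I back off the stud, lift, move over the hub, and come down just above it.

```bash
python3 -m jog '[[[-0.012,0,0],[0,0,0]],[[-0.012,0,-0.03],[0,0,0]],[[-0.012,0,-0.045],[0,0,0]],[[0.004,0.025,-0.045],[0,0,0]],[[0.020,0.050,-0.045],[0,0,0]]]' | grep pos;python3 -m jog '[[[0,0,0],[0,0,0]],[[0,0,0.02],[0,0,0]],[[0,0,0.035],[0,0,0]],[[0,0,0.035],[0,0,0]],[[0,0,0.035],[0,0,0]]]'; python3 to.py .4955 .0107 .0835
```

```text
tool_pos: [0.4964, 0.011, 0.1369]
t: 6.3
tool_pos: [0.4957, 0.0113, 0.0999]
tool_rot: [2.5, -1.902, -0.002]
contact_force: [-0.1, -0.0, -0.6]
opening: 0.0
grip_force: 0.0
t 6.3 pos [0.4957 0.0113 0.0999] yaw -74.5 tilt [-0.001  0.   ] F [-0.1 -0.  -0.6]
shift [0.0005 0.0004 0.0164]
```

Press down in small steps, stopping short of the hard stop.

```bash
python3 -m jog '[[[0,0,0.010],[0,0,0]],[[0,0,0.014],[0,0,0]],[[0,0,0.017],[0,0,0]],[[0,0,0.019],[0,0,0]],[[0,0,0.021],[0,0,0]]]'|grep -E 'pos|contact';python3 -m jog '[[[0,0,0.001],[0,0,0]],[[0,0,0.002],[0,0,0]],[[0,0,0.003],[0,0,0]],[[0,0,0.004],[0,0,0]],[[0,0,0.004],[0,0,0]]]' |grep -E 'pos|contact'
```

```text
tool_pos: [0.4958, 0.0109, 0.0796]
contact_force: [-3.2, 1.2, 5.2]
tool_pos: [0.4959, 0.0109, 0.0752]
contact_force: [-1.1, 0.9, 2.7]
```

```bash
python3 -m jog '[[[0,0,0.001],[0,0,0]],[[0,0,0.002],[0,0,0]],[[0,0,0.003],[0,0,0]],[[0,0,0.0035],[0,0,0]],[[0,0,0.0035],[0,0,0]]]' |grep -E 'pos|contact';python3 -m jog '[[[0,0,0.0005],[0,0,0]],[[0,0,0.0008],[0,0,0]],[[0,0,0.0008],[0,0,0]]]' |grep -E 'pos|contact'
```

```text
tool_pos: [0.496, 0.0108, 0.0717]
contact_force: [-1.9, 0.9, 3.3]
tool_pos: [0.496, 0.0108, 0.0715]
contact_force: [-3.4, 1.5, 7.1]
```

Hub top is at about 71.5 mm and the force is rising, so it is seated. One small extra press, then straight up and a check.

```bash
python3 -m jog '[[[0,0,0.0005],[0,0,0]],[[0,0,0.0008],[0,0,0]],[[0,0,0.0008],[0,0,0]]]' |grep -E 'pos|contact'; python3 -m jog '[[[0,0,-0.01],[0,0,0]],[[0,0,-0.05],[0,0,0]],[[0,0,-0.09],[0,0,0]],[[0,0,-0.1],[0,0,0]],[[0,0,-0.1],[0,0,0]]]' |grep -E 'pos|contact'
python3 - <<'E'
from h import *
a=cam('side');im=a[0]['image'];w=cam('wrist')[0]['image']
cv2.imwrite('pics/end.png',np.hstack([cv2.resize(im,(400,300)),cv2.resize(w,(400,300))]))
E
```

```text
tool_pos: [0.4961, 0.0108, 0.0714]
contact_force: [-5.9, 1.4, 10.2]
tool_pos: [0.4976, 0.0104, 0.1728]
contact_force: [-0.2, 0.2, -0.0]
```

View pics/end.png

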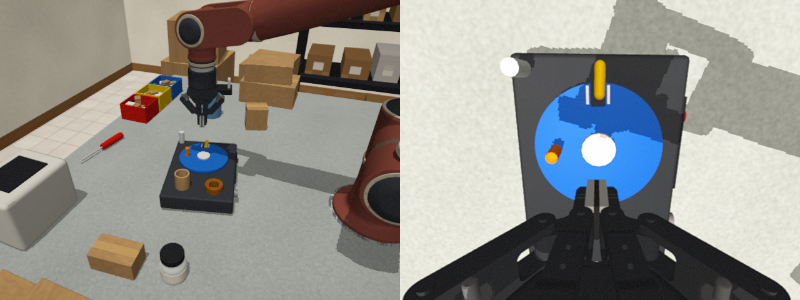

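The key (≈(599,82)) lies centred in the notch, the core and tape haven't moved, and the gripper is clear of everything.

```bash
python3 -c "
from station import job
print(job.finish_job())"
```

```text
the job is handed in; nothing more can be done
None
```

The flange is turned onto the key and pressed to its hard stop (fingertip at 71.4 mm on the hub), the loose things show no sign of having moved, and the job is handed in; no verdict came back.

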